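Release the locked sample tray of a tube reader with its two-key interlock

TASK

The sample tray of the white tube reader on the bench is locked shut. With one fingertip on each, press the two bar keys on top of the reader fully down together and keep both held until the tray has slid all the way out of the front by itself, then let both keys come up and move clear. Leave the round key unpressed, do not touch the tray, and leave the bottle, the beaker and the tube rack where they stand.

Things in the scene. Friction and masses are not known exactly. Their poses are not given: they have to be found in the camera images.
- reader: White tube reader fixed to the bench, housing 200 (x) x 190 (y) x 100 mm high, with a raised part 112 mm high at its rear (44 to 93 mm behind the origin). Origin: centre of its underside, on the bench. z up; its front, where the tray comes out, faces -x; y runs along the line of the two bar keys. Nothing stands within 150 mm of the front.
- left_key_top (a point): Centre of the top face of the left bar key (on the +y side): a grey flat-topped bar, 18 (x) x 28 (y) mm. In the reader's frame it lies at x -50, y +33, z 112 mm when up. It stands 12 mm proud of the housing, which is flat round it. The point moves with the key.
- right_key_top (a point): The same for the right bar key (on the -y side): reader's frame x -50, y -33, z 112 mm when up. The two keys are 66 mm apart centre to centre, with a 38 mm gap between them and 94 mm over their outer ends.
- left_key_travel (a joint): Travel of the left bar key in m: 0 up, 0.008 fully down. Sprung: 1.5 N to start, 3.9 N fully down. It frees its half of the latch beyond about 0.005.
- right_key_travel (a joint): The same for the right bar key. The tray moves only while both keys are beyond about 0.005 together; one key alone still locks it, and when a key comes up the tray catches again at the next notch (every 14 mm).
- left_key: The left bar key itself, what the finger touches. Origin: 6 mm below the centre of its top.
- right_key: The right bar key itself, what the finger touches. Origin: 6 mm below the centre of its top.
- round_key (a joint): Travel of the round key in m: 0 up, 0.004 down. It must stay up.
- round_key_top (a point): Centre of the top of the round key, grey, 22 mm across, 6 mm proud of the housing; in the reader's frame at x +12, y 0, z 106 mm.
- tray_travel (a joint): Travel of the sample tray in m: 0 shut, 0.07 all the way out (towards the reader's -x). A damped spring drives it out, in some 2 to 4 s with both keys held, and it stays out.
- tray: The sample tray with its grey front panel (146 mm wide, 58 mm high, its lower edge 14 mm above the bench), black block and white tube caps. Shut, only the panel shows, 12 mm proud of the housing's front. Origin: shut, the same as the reader's; it moves with the tray.
- reagent_mid (a point): Centre of a loose brown glass bottle, 52 mm across, 110 mm high, standing upright beside or behind the reader.
- beaker_mid (a point): Centre of a loose open glass beaker, 68 mm across, 85 mm high, standing upright beside or behind the reader.
- tube_rack_mid (a point): Centre of a loose black tube rack, 100 x 50 x 30 mm, beside or behind the reader.
Things that resemble listed ones, but are neither listed nor needed, are in the scene too. Leave any blue or pink look-alike of the part that bears tube_rack_mid alone.

How it is judged:
By the outcome, as a careful person would: the job done as asked, in the order asked, and still so for the second after the job is handed in, with the robot touching nothing.
It also fails if it takes over 29 s, if anything falls off the work surface, if the arm or the gripper's body presses on something with over 40 N, if the wrist force passes 120 N, or if a joint passes its speed limit or range.

ROBOT

A 7-joint arm with a two-finger parallel gripper is mounted at the origin on the work surface. World frame = base frame: x ahead of the robot, y to its left, z up, the work surface at z = 0. Lengths are in mm, angles in rad, forces in N, time in s.
With the tool pointing down it reaches from about 400 to 900 mm from the base axis. Payload 5.5 kg.
Tool frame: the origin (TCP) lies on the centre line of the jaws, within the pads' length; the fingertips stand env.nose_length ahead of it and the grasp point (between the pads) lies 6 mm ahead of it (env.nose_length is the distance from the TCP to the fingertips, in mm); z points along the fingers, y is the direction in which the jaws open and shut (so a half turn about z gives the same grasp; the last joint's range is limited). The gripper opens to 92 mm and grips with 3 to 60 N. Pads are 19 mm wide; open, the fingers measure 130 mm over their backs; the gripper's body (75 mm by 190 mm) begins 47 mm behind the grasp point.
Start: joints at [1.548, 0.501, -0.427, 1.55, 0.221, 1.138, -0.21], TCP at [183.284, -623.624, 251.729] pointing down, gripper open.
Joint ranges: [-2.88, 2.88], [-0.31, 2.03], [-1.54, 1.56], [0.2, 2.42], [-1.41, 4.55], [0.19, 2.02], [-2.57, 2.57]. Speed limits (rad/s): [2.57, 2.57, 3.14, 3.14, 3.14, 3.14, 3.14].

INTERFACE

Orientations are given as [roll, pitch, yaw] about the fixed x, y, z axes, in that order (R = Rz(yaw) Ry(pitch) Rx(roll)).
In Python, from bench import env gives the robot as it stands.
- The arm moves only by the tool jog_arm, never from a script. Its argument "plan" is a list of rows, each a list of 3 entries, a list of its own where there are three numbers: the shift along the tool's x, y, z in mm, then the turn, a rotation vector about the tool's x, y, z in degrees, then the opening, from 0 (shut) to 1 (fully open). A call has 1 to 5 rows; each row is the pose to reach, as a shift and turn from the pose commanded when the call began, along the tool's axes at that moment; what a row does not reach only later rows make up. A row lasts 1/8 s, in which the tool goes at most 62.5 mm and 10.7 degrees, less where a joint would pass 70% of its speed; a pose out of reach is approached as far as the arm can. A call with a gripper value outside its range is refused whole. The fingers move at their own pace and stop on an object; "squeeze" is the grip in N (left out, the last holds). Time passes only in rows, so rows that repeat a pose let the fingers close. It gives the time, the measured TCP pose, the force and the opening at its end, in the units of the state.
- env.get_obs(): the state, without advancing time (a new reading comes with each control period).
- env.grab_frame(name): name is "scene" or "top"; returns the picture (400x640x3 uint8, red, green, blue); there is no depth.
- env.calibration(name): a dict with "fx", "fy", "cx", "cy" (pixels), "camera_from_world" (4x4, takes a point from world to camera coordinates). Camera axes: x right, y up, looking along -z (the intrinsics and any distortion apply to the point x, -y, -z); pixel columns grow to the right and rows downward; lengths in mm; the calibration is good to about 2 mm. A picture is of the moment at which its call begins. calibration takes no time and is no camera call.
- env.hand_in(): hands the job in, once; it reports no verdict.
The state is a dict: "t": time; "joint_positions": joint angles; "qvel": joint speeds; "effort": joint torques, N m; "eef_pos": TCP position; "ee_rot": TCP orientation; "contact_force": force on the tool from outside, world axes, zero at the start; "wrist_torque": the same for the moment, N m; "opening": finger opening in mm.
Only numpy, scipy, OpenCV 4.12 (cv2) and the standard library are available. Lean on these libraries where they do the work, as an engineer would, in place of code of your own. Each camera call takes 0.05 s, during which the arm holds its last target.

## Working session

There is one attempt and no reset: what is moved stays moved. The work goes in short steps, Python scripts to look and compute and a tool call to move; the robot and the scene stay as the last step left them, time stands still between calls to the robot, and variables do not carry over. Pictures are saved under pics/ and viewed, and the job is handed in when it is done.

Besides the shell and the picture viewer there is one more tool, called after "Request:" as name([rows], argument=value, ...), one row to a line, values as JSON. jog_arm: Moves the arm, as the interface text tells. Its arguments: {"type":"object","properties":{"plan":{"type":"array","items":{"type":"array"}},"squeeze":{"type":"number"}},"required":["plan"]}

```bash
mkdir -p pics; python3 - <<'E'
from bench import env
import cv2
print(env.nose_length); o=env.get_obs()
print(o)
for n in("scene","top"):
    cv2.imwrite(f"pics/{n}0.png",env.grab_frame(n)[:,:,::-1]); c=env.calibration(n); print(n,c)
E
```

```text
25.0
{'t': 0.0, 'joint_positions': array([ 1.54817142,  0.50185033, -0.42677298,  1.55144011,  0.22079726,
        1.13831294, -0.21031853]), 'qvel': array([-3.06133326e-04, -7.28372042e-04,  1.02472063e-04,  9.46143331e-04,
        8.72982115e-04,  5.49273383e-04, -6.90846156e-05]), 'effort': array([ 5.26063905e-04, -5.66598344e+01, -5.81573144e+00, -2.79118019e+01,
       -6.85279048e-02,  3.06706829e-02,  1.89073785e-04]), 'eef_pos': array([ 183.0277119 , -623.01810316,  250.67926479]), 'ee_rot': array([-3.13963727e+00, -5.91158844e-05,  2.85842075e-01]), 'contact_force': array([0.63601847, 0.85543284, 0.40429967]), 'wrist_torque': array([ 0.03652419,  0.01307898, -0.00699619]), 'opening': 91.88189162563638}
scene {'fx': 399.30976737834897, 'fy': 399.30976737834897, 'cx': 316.3036367800026, 'cy': 198.82671002694275, 'camera_from_world': array([[ 7.67870872e-01,  6.40603092e-01, -1.41541785e-03,
        -5.15060777e+02],
       [-3.78615810e-01,  4.55614999e-01,  8.05645729e-01,
         1.42862918e+02],
       [ 5.16744030e-01, -6.18095989e-01,  5.92395945e-01,
        -1.24710042e+03],
       [ 0.00000000e+00,  0.00000000e+00,  0.00000000e+00,
         1.00000000e+00]])}
top {'fx': 363.70482746407043, 'fy': 363.70482746407043, 'cx': 319.29735318034767, 'cy': 195.6184528074718, 'camera_from_world': array([[-1.93526342e-02, -9.99751592e-01, -1.10557162e-02,
         7.02357543e+01],
       [ 9.90909687e-01, -2.06515257e-02,  1.32934218e-01,
        -6.23692856e+02],
       [-1.33129514e-01, -8.38258900e-03,  9.91063199e-01,
        -8.69554416e+02],
       [ 0.00000000e+00,  0.00000000e+00,  0.00000000e+00,
         1.00000000e+00]])}
```

View pics/scene0.png

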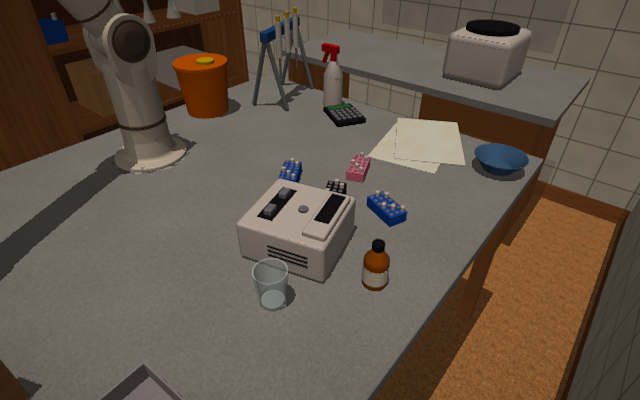

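View pics/top0.png

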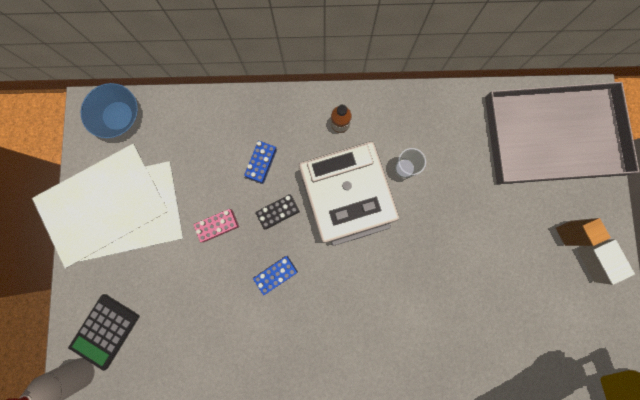

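The scene view shows the reader at about (298,225) with its keys at (268,205). In the top view the reader is at (349,193), the bar keys near (342,215) and (370,207), and the round key at (347,186). I'll zoom in for accuracy.

```bash
python3 - <<'E'
import cv2,numpy as np
a=cv2.imread("pics/scene0.png")[170:280,230:365]; b=cv2.imread("pics/top0.png")[135:250,290:425]
cv2.imwrite("pics/z1.png",cv2.resize(a,None,fx=5.5,fy=5.0,interpolation=2)[:600])
cv2.imwrite("pics/z2.png",cv2.resize(b,None,fx=5,fy=5,interpolation=2))
E
```

```text
(no output)
```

View pics/z1.png

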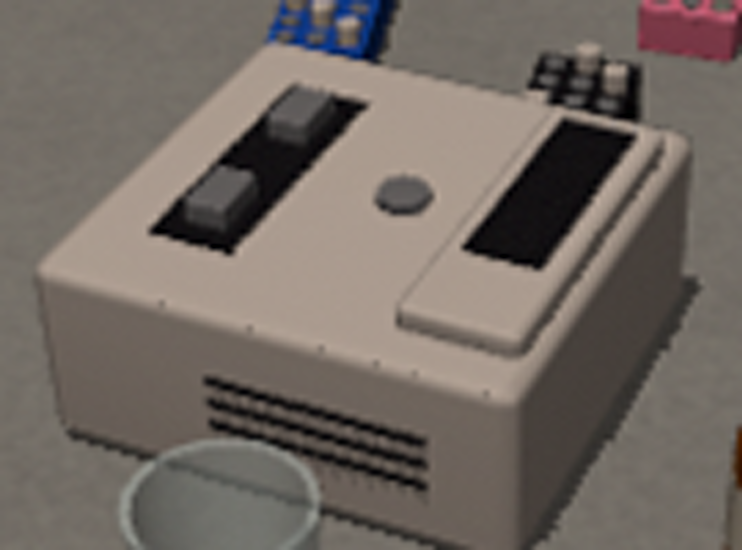

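View pics/z2.png

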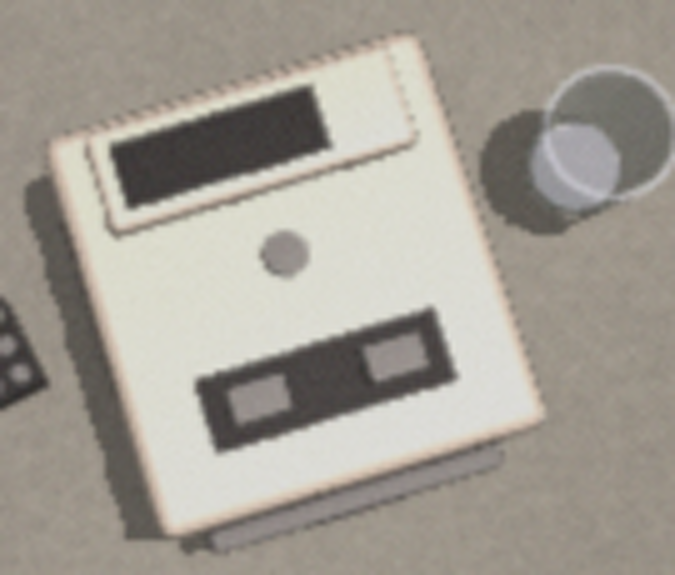

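```bash
cat > h.py <<'E'
import numpy as np,cv2
from bench import env
def proj(n,P):
    c=env.calibration(n);P=np.atleast_2d(P)
    q=P@c["camera_from_world"][:3,:3].T+c["camera_from_world"][:3,3]
    return np.c_[c["fx"]*q[:,0]/-q[:,2]+c["cx"], c["fy"]*-q[:,1]/-q[:,2]+c["cy"]]
def tri(a,b):
    c=[env.calibration(n) for n in("top","scene")];A=[];B=[]
    r=[]
    for k,p in zip(c,(a,b)):
        M=np.diag([1,-1,-1])@k["camera_from_world"][:3]
        K=np.array([[k["fx"],0,k["cx"]],[0,k["fy"],k["cy"]],[0,0,1]]);r.append(K@M)
    X=cv2.triangulatePoints(r[0],r[1],np.array(a,float).reshape(2,1),np.array(b,float).reshape(2,1))
    return (X[:3]/X[3]).ravel()
E
python3 - <<'E'
from h import *
from scipy.optimize import least_squares
zt=lambda x,y:((x+.5)/5-.5+290,(y+.5)/5-.5+135)
zs=lambda x,y:((x+.5)/5.5-.5+230,(y+.5)/5-.5+170)
T=[zt(260,400),zt(396,358),zt(285,253)]
S=[zs(303,107),zs(224,190),zs(404,193)]
for a,b in zip(T,S): print(tri(a,b).round(1))
L=np.array([[-50,33,112],[-50,-33,112],[12,0,106.]])
# housing top outline corners in top view (sharp-edge extrapolated)
def W(p,l): 
    c,s=np.cos(p[2]),np.sin(p[2]); return l@np.array([[c,s,0],[-s,c,0],[0,0,1]])+[p[0],p[1],p[3]]
f=lambda p:np.r_[proj("top",W(p,L))-T,proj("scene",W(p,L))-S].ravel()
r=least_squares(f,[650,0,.2,0]);print(r.x,f(r.x).reshape(-1,2).round(2)); print(W(r.x,L).round(1))
H=W(r.x,np.array([[-100,95,100],[-100,-95,100],[100,-95,100],[100,95,100],[-112,73,72],[-112,-73,72]]))
def draw(n,src,x0,y0,fx,fy,out):
    im=cv2.imread(src)
    for P in np.vstack([H,W(r.x,L)]):
        u=proj(n,P)[0]; cv2.circle(im,(int((u[0]-x0+.5)*fx),int((u[1]-y0+.5)*fy)),3,(0,0,255),-1)
    cv2.imwrite(out,im)
draw("top","pics/z2.png",290,135,5,5,"pics/d2.png");draw("scene","pics/z1.png",230,170,5.5,5,"pics/d1.png")
E
```

```text
[571.6   7.4 108.7]
[589.8 -55.9 108.4]
[640.2  -7.3 102.8]
[ 6.28698060e+02 -1.04642073e+01  2.80475661e-01 -3.37378056e+00] [[-0.36 -0.28]
 [-0.3  -0.33]
 [-0.08 -0.03]
 [-0.44  0.05]
 [-0.52 -0.04]
 [ 0.04  0.06]]
[[571.5   7.4 108.6]
 [589.8 -56.  108.6]
 [640.2  -7.1 102.6]]
```

```bash
python3 -c "
import cv2,numpy as np
a=cv2.imread('pics/d1.png');b=cv2.imread('pics/d2.png')
b=cv2.copyMakeBorder(b,0,0,0,a.shape[1]-b.shape[1],0)if a.shape[1]>b.shape[1] else b
c=np.vstack([a,b]);cv2.imwrite('pics/d3.png',cv2.resize(c,None,fx=.53,fy=.53,interpolation=3));print(c.shape)"
```

```text
(1125, 742, 3)
```

View pics/d3.png

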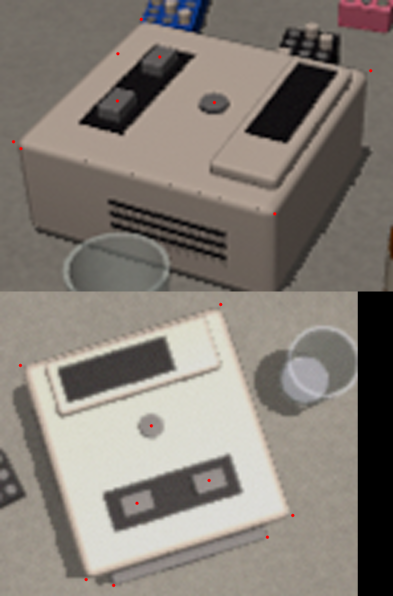

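Request:
jog_arm([
  [[46,-39,0],[0,0,0],0.54],
  [[92,-77,0],[0,0,0],0.54],
  [[138,-116,0],[0,0,0],0.54],
  [[184,-154,0],[0,0,0],0.54],
  [[230,-193,0],[0,0,0],0.54],
], squeeze=30)

```text
t: 0.72
eef_pos: [350.2, -371.8, 251.6]
ee_rot: [-3.142, 0.0, 0.286]
contact_force: [0.6, 0.3, -0.4]
opening: 50.4
```

Request:
jog_arm([
  [[46,-39,0],[0,0,0],0.54],
  [[92,-77,0],[0,0,0],0.54],
  [[138,-116,0],[0,0,0],0.54],
  [[184,-154,0],[0,0,0],0.54],
  [[230,-193,0],[0,0,0],0.54],
])

```text
t: 1.35
eef_pos: [516.4, -122.2, 251.6]
ee_rot: [3.141, 0.0, 0.285]
contact_force: [0.9, -1.3, -0.0]
opening: 49.8
```

Request:
jog_arm([
  [[40,-34,0],[0,0,0],0.54],
  [[75,-65,20],[0,0,0],0.54],
  [[90,-77,50],[0,0,0],0.54],
  [[90,-77,70],[0,0,0.3],0.54],
  [[90,-77,70],[0,0,0.3],0.54],
])

```text
t: 1.98
eef_pos: [578.4, -25.8, 179.7]
ee_rot: [-3.141, 0.005, 0.279]
contact_force: [0.3, -0.5, 0.3]
opening: 49.8
```

```bash
python3 - <<'E'
from h import *
for n,(x0,y0,w,hh) in {"scene":(200,130,180,150),"top":(270,115,180,150)}.items():
    im=env.grab_frame(n)[:,:,::-1]
    cv2.imwrite(f"pics/{n}1.png",cv2.resize(im[y0:y0+hh,x0:x0+w],None,fx=4,fy=4,interpolation=2))
o=env.get_obs();print(o["t"],o["eef_pos"],o["ee_rot"],o["contact_force"],o["opening"])
E
```

```text
2.075 [580.16196989 -26.01789054 182.04146882] [3.14092192e+00 4.56958632e-04 2.78531465e-01] [-0.54262523 -1.02596461 -0.08190413] 49.49754446894059
```

View pics/scene1.png

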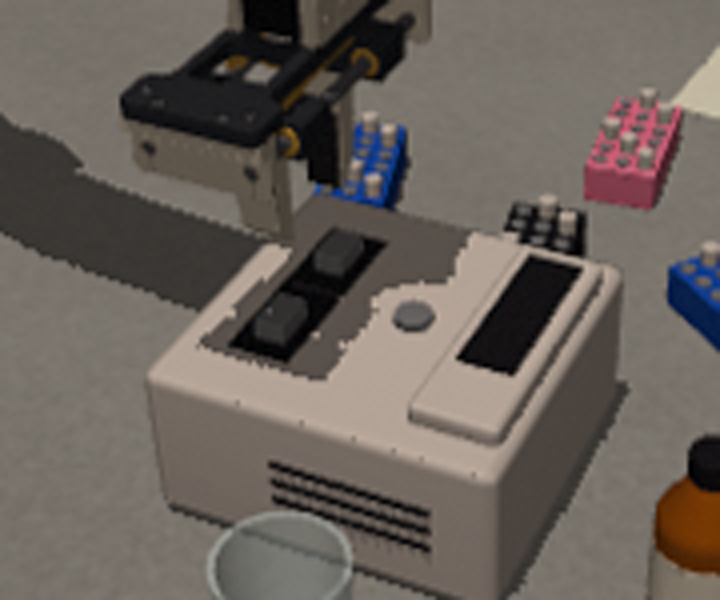

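View pics/top1.png

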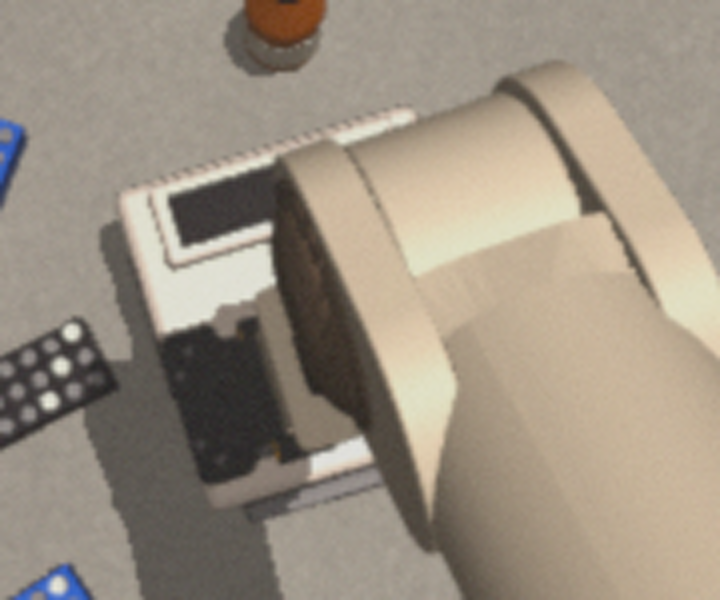

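```bash
python3 - <<'E'
from h import *
im=cv2.imread("pics/scene1.png")
c,s=np.cos(.2805),np.sin(.2805)
for x in(-9.5,9.5):
  for y in(-44,-25,25,44):
    p=proj("scene",[580.4+c*x-s*y,-24.6+s*x+c*y,156.7])[0]
    cv2.circle(im,(int((p[0]-200+.5)*4),int((p[1]-130+.5)*4)),3,(0,0,255) if y<0 else (255,0,0),-1)
cv2.imwrite("pics/s2.png",im[:400])
E
```

```text
(no output)
```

View pics/s2.png

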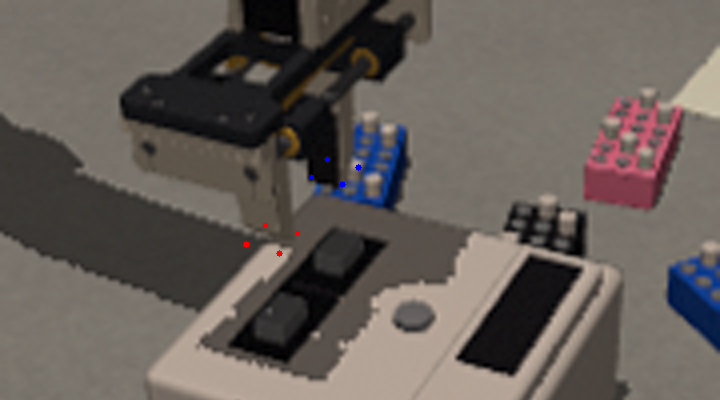

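```bash
python3 - <<'E'
from h import *
o=env.get_obs();print(o["eef_pos"])
im=env.grab_frame("scene")[:,:,::-1][160:210,245:305]
im=cv2.resize(im,None,fx=12,fy=12,interpolation=0)
c,s=np.cos(.2805),np.sin(.2805)
for x in(-9.5,9.5):
  for y in(-44,-25,25,44):
    p=proj("scene",[580.4+c*x-s*y,-24.6+s*x+c*y,156.7])[0]
    cv2.circle(im,(int((p[0]-245+.5)*12),int((p[1]-160+.5)*12)),3,(0,0,255) if y<0 else (255,0,0),-1)
cv2.imwrite("pics/s3.png",im)
o=env.get_obs();print(o["eef_pos"])
E
```

```text
[580.16196989 -26.01789054 182.04146882]
[580.65622586 -25.90469952 182.6326917 ]
```

View pics/s3.png

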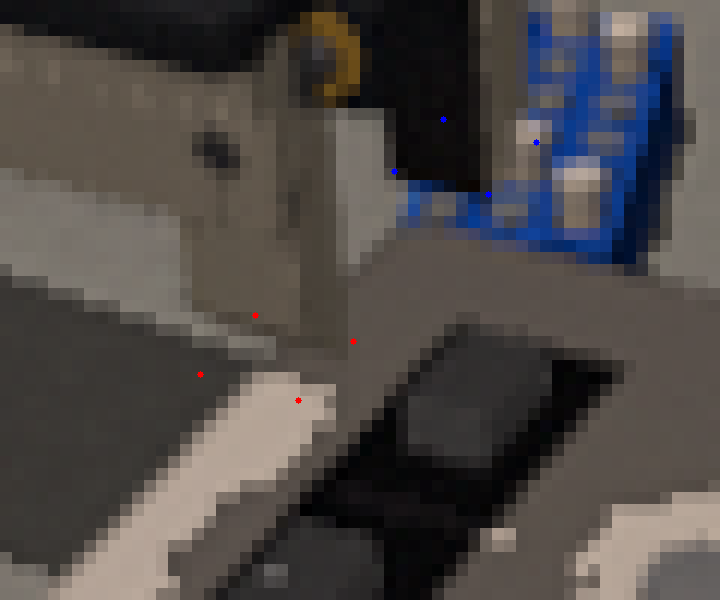

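Request:
jog_arm([
  [[0,0,20],[0,0,0],0.63],
  [[0,0,36],[0,0,0],0.63],
  [[0,0,40],[0,0,0],0.63],
  [[0,0,40],[0,0,0],0.63],
])

```text
t: 2.62
eef_pos: [580.1, -24.2, 141.1]
ee_rot: [-3.141, 0.001, 0.281]
contact_force: [0.4, -0.9, -0.1]
opening: 57.4
```

```bash
python3 - <<'E'
from h import *
o=env.get_obs();print(o["eef_pos"],o["contact_force"],o["opening"])
im=env.grab_frame("scene")[:,:,::-1][165:230,240:310]
cv2.imwrite("pics/s4.png",cv2.resize(im,None,fx=9,fy=9,interpolation=2))
E
```

```text
[580.07893368 -24.19457866 141.12266109] [ 0.43403892 -0.94328721 -0.08381651] 57.44227051621693
```

View pics/s4.png

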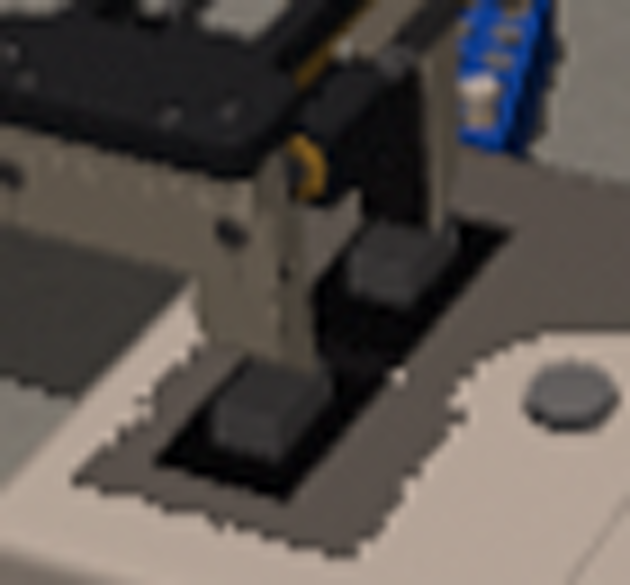

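```bash
python3 - <<'E'
from h import *
im=cv2.imread("pics/s4.png")
c,s=np.cos(.2805),np.sin(.2805)
def d(cx,cy,x,y,z,col):
    p=proj("scene",[cx+c*x-s*y,cy+s*x+c*y,z])[0]
    cv2.circle(im,(int((p[0]-240+.5)*9),int((p[1]-165+.5)*9)),3,col,-1)
for sg in(1,-1):
  for x in(-9.5,9.5): d(580.4,-24.3,x,sg*29,116.5,(0,0,255))
  for x in(-9,9):
    for y in(19,47): d(580.65,-24.3,x,sg*y,108.6,(0,255,0))
cv2.imwrite("pics/s5.png",im)
E
```

```text
(no output)
```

View pics/s5.png

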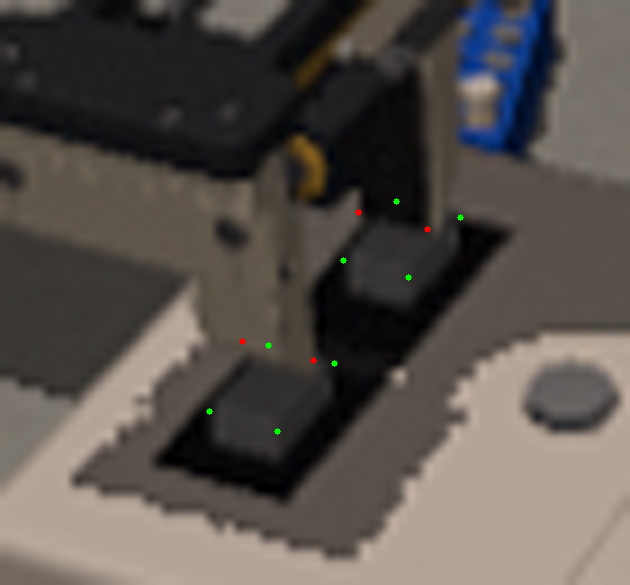

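Request:
jog_arm([
  [[0,0,5],[0,0,0],0.63],
  [[0,0,8],[0,0,0],0.63],
  [[0,0,8],[0,0,0],0.63],
])

```text
t: 3.05
eef_pos: [581.2, -24.1, 134.4]
ee_rot: [3.141, -0.002, 0.281]
contact_force: [0.8, 0.4, 4.2]
opening: 57.8
```

Request:
jog_arm([
  [[0,0,4],[0,0,0],0.63],
  [[0,0,6],[0,0,0],0.63],
  [[0,0,6],[0,0,0],0.63],
])

```text
t: 3.42
eef_pos: [581.3, -24.2, 129.3]
ee_rot: [3.141, -0.002, 0.281]
contact_force: [-2.3, -0.3, 10.8]
opening: 58.1
```

```bash
python3 - <<'E'
from h import *
o=env.get_obs();print(o["eef_pos"],o["contact_force"],o["wrist_torque"])
for n,(x0,y0,w,hh) in {"scene":(200,140,180,140),"top":(270,120,180,140)}.items():
    im=env.grab_frame(n)[:,:,::-1]
    cv2.imwrite(f"pics/{n}6.png",cv2.resize(im[y0:y0+hh,x0:x0+w],None,fx=4,fy=4,interpolation=2))
E
```

```text
[581.26330836 -24.16991624 129.25896983] [-2.30205903 -0.26092359 10.84291467] [0.06962331 0.55051685 0.00383379]
```

View pics/scene6.png

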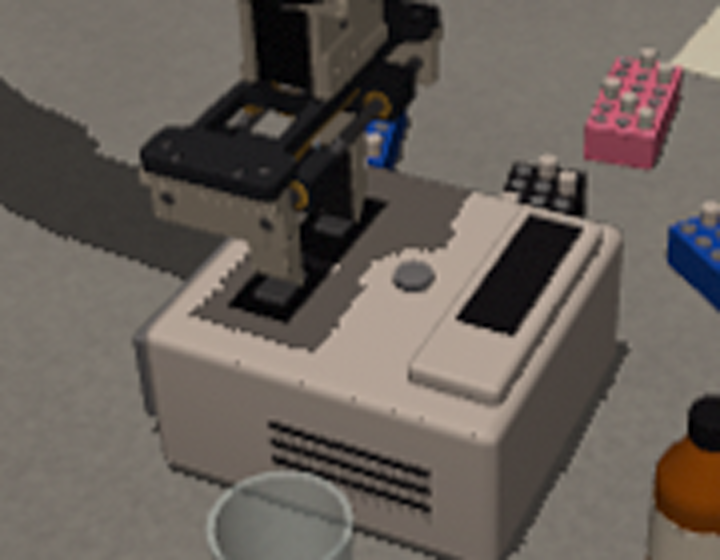

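View pics/top6.png

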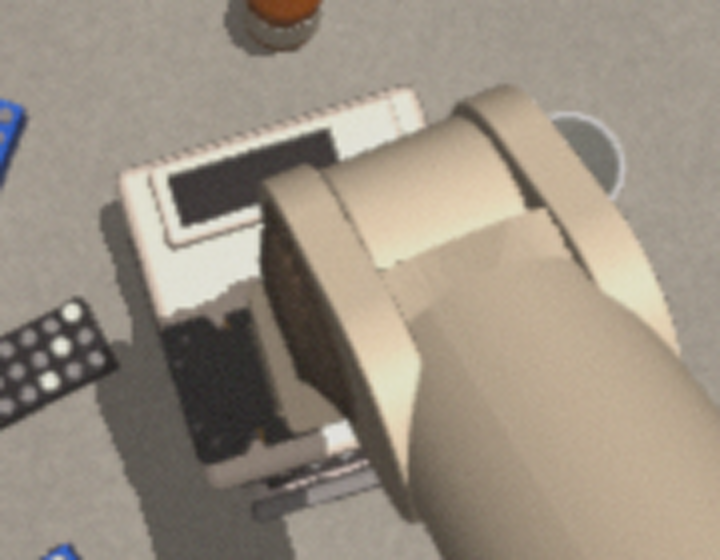

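The panel at (145,375) in the scene view has begun to slide out. The force of 10.8 N is above the 7.8 N of both springs, so both keys are on their stops. I'll add a little and hold.

Request:
jog_arm([
  [[0,0,1],[0,0,0],0.63],
  [[0,0,1],[0,0,0],0.63],
  [[0,0,1],[0,0,0],0.63],
  [[0,0,1],[0,0,0],0.63],
  [[0,0,1],[0,0,0],0.63],
])

```text
t: 4.15
eef_pos: [581.3, -24.1, 129.2]
ee_rot: [3.14, -0.002, 0.281]
contact_force: [-5.5, 0.4, 18.1]
opening: 57.8
```

Request:
jog_arm([
  [[0,0,0],[0,0,0],0.63],
  [[0,0,0],[0,0,0],0.63],
  [[0,0,0],[0,0,0],0.63],
  [[0,0,0],[0,0,0],0.63],
  [[0,0,0],[0,0,0],0.63],
])

```text
t: 4.78
eef_pos: [581.3, -24.1, 129.2]
ee_rot: [3.14, -0.002, 0.281]
contact_force: [-5.7, -0.1, 18.0]
opening: 57.8
```

Request:
jog_arm([
  [[0,0,0],[0,0,0],0.63],
  [[0,0,0],[0,0,0],0.63],
  [[0,0,0],[0,0,0],0.63],
  [[0,0,0],[0,0,0],0.63],
  [[0,0,0],[0,0,0],0.63],
])

```text
t: 5.4
eef_pos: [581.3, -24.1, 129.2]
ee_rot: [3.14, -0.002, 0.281]
contact_force: [-5.0, -0.2, 17.5]
opening: 57.9
```

Request:
jog_arm([
  [[0,0,0],[0,0,0],0.63],
  [[0,0,0],[0,0,0],0.63],
  [[0,0,0],[0,0,0],0.63],
  [[0,0,0],[0,0,0],0.63],
  [[0,0,0],[0,0,0],0.63],
])

```text
t: 6.02
eef_pos: [581.3, -24.1, 129.2]
ee_rot: [3.14, -0.002, 0.281]
contact_force: [-4.8, -0.5, 17.9]
opening: 57.8
```

Request:
jog_arm([
  [[0,0,0],[0,0,0],0.63],
  [[0,0,0],[0,0,0],0.63],
  [[0,0,0],[0,0,0],0.63],
  [[0,0,0],[0,0,0],0.63],
  [[0,0,0],[0,0,0],0.63],
])

```text
t: 6.65
eef_pos: [581.3, -24.1, 129.2]
ee_rot: [3.14, -0.002, 0.281]
contact_force: [-5.2, -0.5, 18.6]
opening: 58.2
```

Request:
jog_arm([
  [[0,0,0],[0,0,0],0.63],
  [[0,0,0],[0,0,0],0.63],
  [[0,0,0],[0,0,0],0.63],
  [[0,0,0],[0,0,0],0.63],
  [[0,0,0],[0,0,0],0.63],
])

```text
t: 7.28
eef_pos: [581.3, -24.1, 129.2]
ee_rot: [3.14, -0.002, 0.281]
contact_force: [-4.5, -0.5, 18.4]
opening: 58.0
```

```bash
cat > look.py <<'E'
from h import *
import sys
k=sys.argv[1];ims=[]
o=env.get_obs();print(o["t"],o["eef_pos"],o["contact_force"],o["wrist_torque"])
for n,(x0,y0,w,hh) in {"scene":(180,140,190,150),"top":(270,120,190,150)}.items():
    im=env.grab_frame(n)[:,:,::-1]; cv2.imwrite(f"pics/full_{n}{k}.png",im)
    ims.append(cv2.resize(im[y0:y0+hh,x0:x0+w],None,fx=4,fy=4,interpolation=2))
    cv2.imwrite(f"pics/{n}{k}.png",ims[-1])
E
python3 look.py 7
```

```text
7.275 [581.28896178 -24.08941457 129.16200057] [-4.46626916 -0.53543782 18.41700965] [0.00640215 1.22382621 0.02044332]
```

View pics/scene7.png

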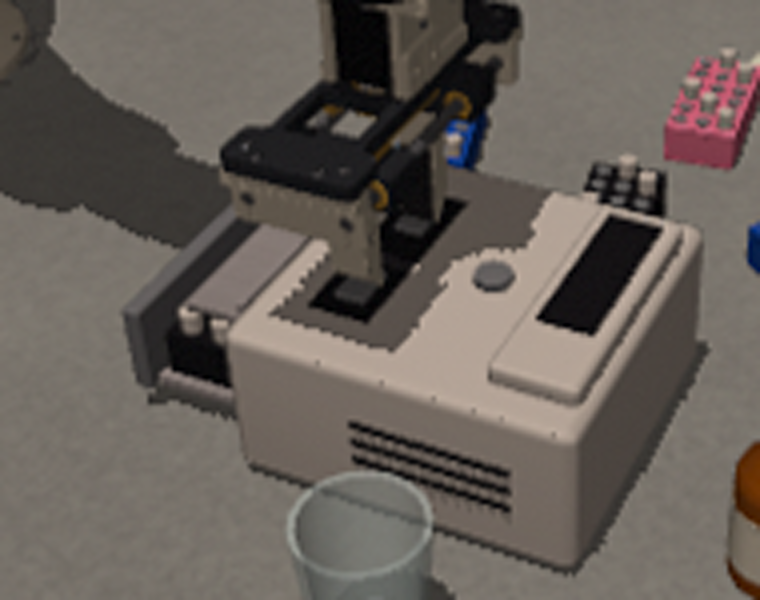

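View pics/top7.png

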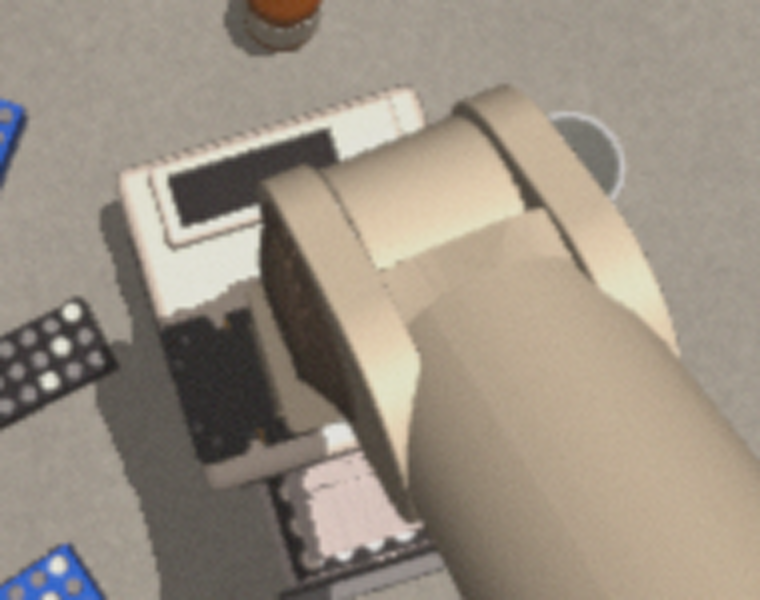

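Request:
jog_arm([
  [[0,0,0],[0,0,0],0.63],
  [[0,0,0],[0,0,0],0.63],
  [[0,0,0],[0,0,0],0.63],
  [[0,0,0],[0,0,0],0.63],
  [[0,0,0],[0,0,0],0.63],
])

```text
t: 8.0
eef_pos: [581.3, -24.1, 129.1]
ee_rot: [3.14, -0.002, 0.281]
contact_force: [-4.6, -0.3, 17.7]
opening: 57.6
```

Request:
jog_arm([
  [[0,0,0],[0,0,0],0.63],
  [[0,0,0],[0,0,0],0.63],
  [[0,0,0],[0,0,0],0.63],
  [[0,0,0],[0,0,0],0.63],
  [[0,0,0],[0,0,0],0.63],
])

```text
t: 8.62
eef_pos: [581.3, -24.1, 129.2]
ee_rot: [3.14, -0.002, 0.281]
contact_force: [-4.9, -0.2, 18.5]
opening: 57.8
```

```bash
python3 look.py 8; python3 - <<'E'
from h import *
a=cv2.imread("pics/full_scene7.png").astype(int);b=cv2.imread("pics/full_scene8.png").astype(int)
print(abs(a-b)[200:250,200:250].max(), abs(a-b)[200:250,200:250].mean())
c,s=np.cos(.2805),np.sin(.2805)
im=cv2.imread("pics/scene8.png")
for t,col in((56,(255,0,0)),(70,(0,0,255))):
  for y in(-73,73):
    for z in (14,72):
      x=-112-t;p=proj("scene",[628.7+c*x-s*y,-10.5+s*x+c*y,z-3.4])[0]
      cv2.circle(im,(int((p[0]-180+.5)*4),int((p[1]-140+.5)*4)),3,col,-1)
cv2.imwrite("pics/s9.png",im)
E
```

```text
8.625 [581.2964929  -24.13104369 129.16569   ] [-4.90139175 -0.20055618 18.5049966 ] [0.0278901  1.13475347 0.00575708]
6 0.6734666666666667
```

View pics/s9.png

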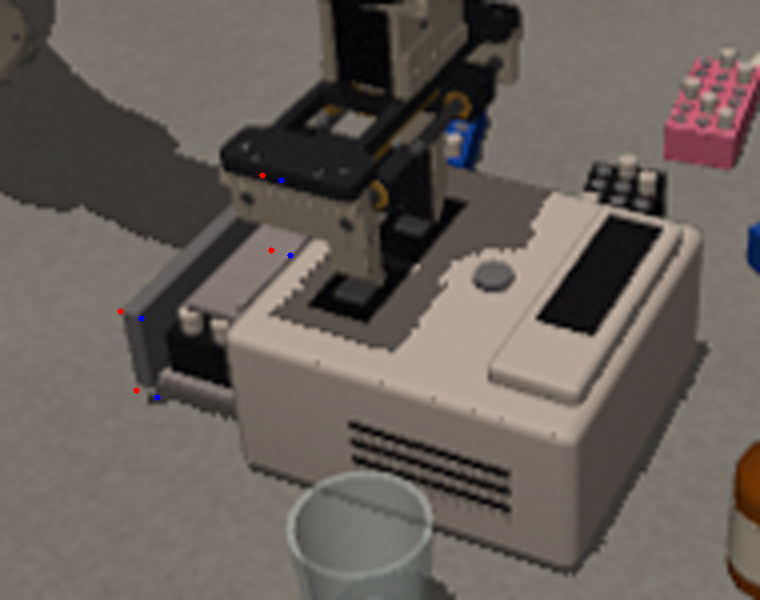

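The panel corner at (124,312) matches 70 mm of travel, not 56, and hasn't moved over 1.3 s. I'll lift straight up now.

Request:
jog_arm([
  [[0,0,-8],[0,0,0],0.63],
  [[0,0,-25],[0,0,0],0.63],
  [[0,0,-60],[0,0,0],0.63],
  [[0,0,-110],[0,0,0],0.63],
  [[0,0,-140],[0,0,0],0.63],
])

```text
t: 9.35
eef_pos: [581.0, -24.1, 269.6]
ee_rot: [3.141, -0.002, 0.281]
contact_force: [1.0, 0.2, 0.8]
opening: 58.1
```

Request:
jog_arm([
  [[-46,39,0],[0,0,0],0.63],
  [[-92,77,0],[0,0,0],0.63],
  [[-138,116,0],[0,0,0],0.63],
  [[-184,154,0],[0,0,0],0.63],
  [[-230,193,0],[0,0,0],0.63],
])

```text
t: 9.98
eef_pos: [411.4, -274.8, 267.3]
ee_rot: [3.141, -0.0, 0.281]
contact_force: [0.9, -0.5, 0.5]
opening: 58.1
```

Request:
jog_arm([
  [[-46,39,0],[0,0,0],0.63],
  [[-80,70,0],[0,0,0],0.63],
  [[-80,70,0],[0,0,0],0.63],
  [[-80,70,0],[0,0,0],0.63],
])

```text
t: 10.48
eef_pos: [355.6, -362.2, 266.9]
ee_rot: [-3.141, -0.0, 0.281]
contact_force: [-0.2, 0.6, 0.4]
opening: 57.9
```

```bash
python3 look.py 10
```

```text
10.475 [ 355.60446638 -362.21550286  266.91484618] [-0.2475061   0.56103099  0.37623521] [-0.00434646 -0.00052337  0.01122519]
```

View pics/full_scene10.png

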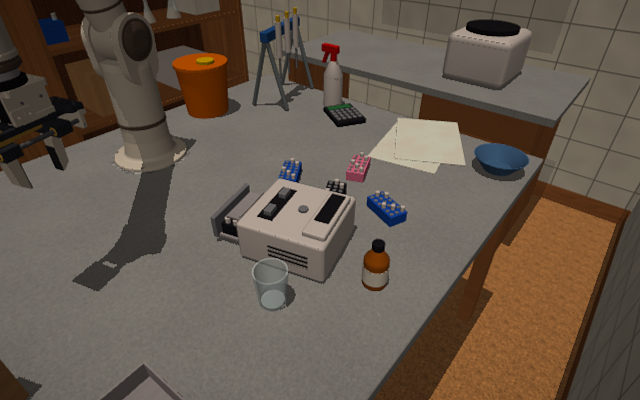

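View pics/top10.png

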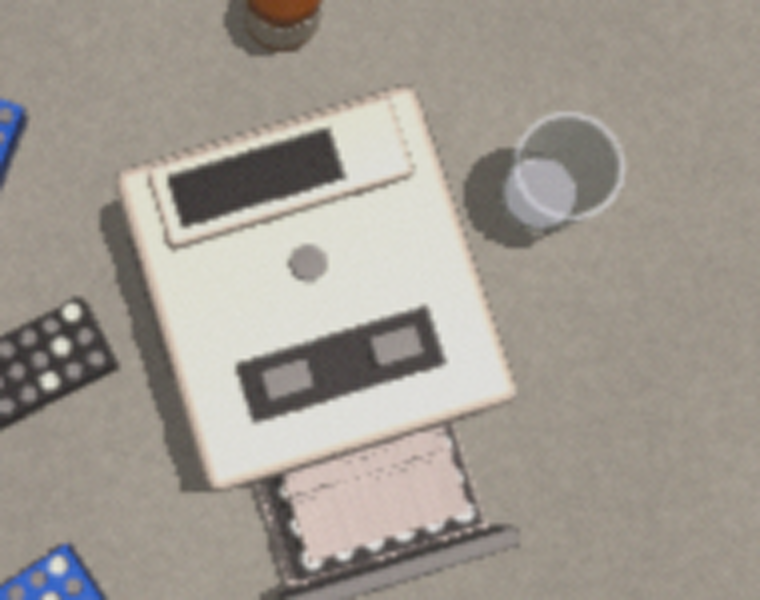

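View pics/scene10.png

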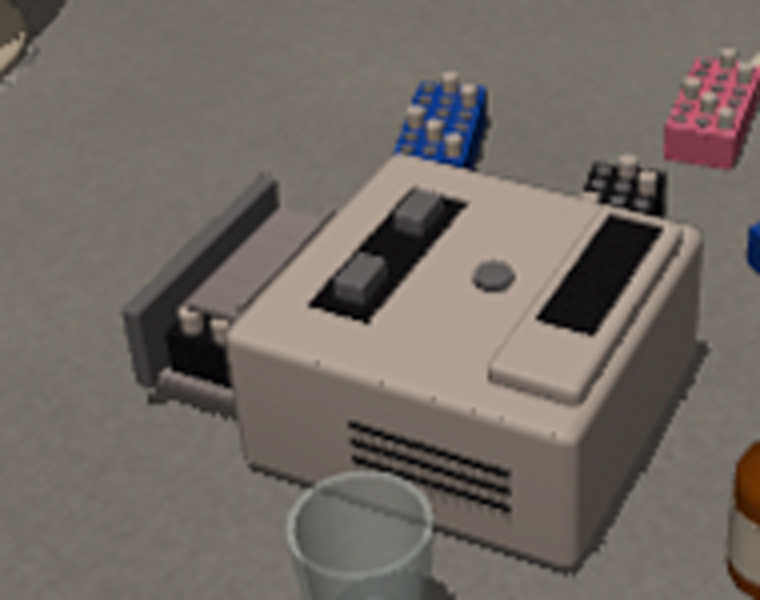

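The tray is fully out, with its panel corner at (124,312). Both keys are up at (418,210) and (360,277), and the round key, beaker, bottle and racks look unchanged.

```bash
python3 -c "
from bench import env
print(env.hand_in())"
```

```text
the job is handed in; nothing more can be done
None
```

The tray is all the way out, both bar keys are back up, and the job is handed in; the last pictures were taken at 10.5 s.

- **Press:** I set the fingers 58 mm apart and pressed both keys onto their stops at about 18 N; the two springs together need 7.8 N. I held them down for about 5 s, until the tray had stopped moving.
- **Tray:** The panel corner matched 70 mm of travel in the picture. Two frames 1.3 s apart showed no further movement.
- **After lifting clear:** The round key, beaker, bottle and racks look unmoved. The force on the tool was about zero.
- **Disagreement:** The cameras put the key tops at 108.6 mm, against 112 mm in the text. The force on first contact fitted 112 mm better.

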